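Load the glass chiller, then free its cover and hold it open

ROBOT

A 6-joint arm with a two-finger parallel gripper is mounted at the origin on the work surface. World frame = base frame: x ahead of the robot, y to its left, z up, the work surface at z = 0. Lengths are in m, angles in degrees, forces in N, time in s.
With the tool pointing down it reaches from about 0.4 to 0.825 m from the base axis. Payload 7 kg.
Tool frame: the origin (TCP) lies on the centre line of the jaws, within the pads' length; the fingertips stand 11 mm ahead of it and the grasp point (between the pads) lies 8 mm behind it; z points along the fingers, y is the line along which they close (so a half turn about z gives the same grasp; the last joint's range is limited). The gripper opens to 88 mm and grips with 3 to 60 N. Pads are 19 mm wide; open, the fingers measure 130 mm over their backs; the gripper's body (78 mm by 193 mm) begins 47 mm behind the grasp point.
Start: joints at [-58.149, 20.546, 0.682, 0, -70.136, -16.507], TCP at [0.179, -0.651, 0.238] pointing down, gripper open.
Joint ranges: [-176.03, 176.03], [-82.01, 121.73], [-58.28, 71.71], [-173.87, 95.51], [-174.79, -0.11], [-173.66, 173.66]. Speed limits (degrees/s): [136.94, 136.94, 172.46, 180, 180, 180].

INTERFACE

Orientations are given as [roll, pitch, yaw] about the fixed x, y, z axes, in that order (R = Rz(yaw) Ry(pitch) Rx(roll)).
In Python, from plant import r, capture, camera_model, job gives the robot as it stands.
- The arm moves only by the tool drive_tool, never from a script. Its argument "increments" is a list that holds one entry, the list of rows, each a list of 5 numbers: the gripper's target within -1 to 1 (fully open at 1, half-way at 0, shut at -1), then the shift along the tool's x, y, z scaled (see below), then the turn about the tool's z scaled (see below). In form: [[[gripper, tx, ty, tz, roll], ...]]. A call has 1 to 5 rows; each row is the pose to reach, as a shift and turn from the pose commanded when the call began, along the tool's axes at that moment, turning the shorter way round; what a row does not reach only later rows make up. The controller multiplies each number of a shift by 120 mm and each number of a turn by 360 degrees. A row lasts 1/8 s, in which the tool goes at most 62.5 mm and 10.7 degrees, less where a joint would pass 70% of its speed; a pose out of reach is approached as far as the arm can. A call with a number of a shift or a turn outside -1 to 1 is refused whole. A call with a gripper value outside its range is refused whole. The fingers move at their own pace and stop on an object; "squeeze" is the grip in N (left out, the last holds). Time passes only in rows, so rows that repeat a pose let the fingers close. It gives the time, the measured TCP pose, the force, the opening and the grip force at its end, in the units of the state.
- r.get_state(): the state, without advancing time (a new reading comes with each control period).
- capture(name): name is "side" or "top"; returns the picture (480x640x3 uint8, red, green, blue); there is no depth.
- camera_model(name): a dict with "camera_matrix" (3x3 intrinsics, pixels), "k1" (the pictures are not rectified: a ray, as slopes to the right and down, at radius r is drawn at 1 + k1 r^2 times it, then the intrinsics apply), "rvec" (rotation vector, rad) and "tvec" (3), from world to camera coordinates, as OpenCV has them. Camera axes: x right, y down, z forward; pixel columns grow to the right and rows downward; lengths in m; the calibration is good to about 2 mm. A picture is of the moment at which its call begins. camera_model takes no time and is no camera call.
- job.close_job(): hands the job in; it is judged then, once.
The state is a dict: "time_s": time; "joints": joint angles; "qd": joint speeds; "joint_torque": joint torques, N m; "tcp_pos": TCP position; "eef_rot": TCP orientation; "contact_force": force on the tool from outside, world axes, zero at the start; "moment": the same for the moment, N m; "gripper_width": finger opening in m; "gripper_force": force on a finger pad.
Only numpy, scipy, OpenCV 4.12 (cv2) and the standard library are available. Lean on these libraries where they do the work, as an engineer would, in place of code of your own. Each camera call takes 0.05 s, during which the arm holds its last target. There are 200 camera calls.

TASK

Slide the tray of glasses by its handle all the way into the mouth of the bar-top chiller, with both glasses left standing on it. Then tug the chiller's cover up by its bar handle to feel whether it is caught (do this before touching the release); if it is, push the release tab on top of the chiller fully away from the cover and lift again. Raise the cover to about 45 degrees and finish while still holding it open there, since it falls shut by itself; leave the other barware where it stands.

Things in the scene. Friction and masses are not known exactly. Their poses are not given: they have to be found in the camera images.
- chiller: bar-top glass chiller, a fixed stainless box open underneath: 200 mm along its x, y from -108 to +100 mm, 130 mm high. Origin on the counter; x away from the robot, y out of the tray mouth, z up, all turning with its yaw. Its top, all flush: the hinged cover (y -42 to +100 mm) and a fixed deck (y -108 to -46 mm) that carries the release tab
- mouth (a point): middle of the tray mouth's lower edge in the chiller's +y face (chiller y +100 mm, on the counter); axes as the chiller's. Mouth 124 mm wide (x), 75 mm high; low guide wings (23 mm high) flare out from it to 30 mm in front and 84 mm to either side of its middle. Its floor is the counter; the end stop is 160 mm inside
- tray_home (a point): where tray_middle lies when the tray is fully home against the stop: chiller x 0, y +15 mm, 2.5 mm above the counter; axes as the chiller's
- tray_middle (a point): middle of the loose steel tray's plate, 2.5 mm above the counter. Plate 110 mm (x) by 150 mm (y), rim 13 mm high, 0.4 to 0.65 kg plus glasses; slides on the counter. Its y axis points from plate to handle. It goes in with the edge opposite the handle first, its y along the chiller's y; home, its handle-side edge is 10 mm inside the mouth
- tray_handle (a point): middle of the tray's handle, a black upright fin 14 mm thick (tray x), 44 mm long (tray y), from 6 to 48 mm above the counter; this point is 30 mm up and 160 mm from the plate's middle along the tray's y, joined to it by a low flat stem. It stays outside the chiller. Axes as the tray's
- chiller_cover (a joint): angle of the cover, rad: 0 shut, grows as it is lifted, stop at 1.25. It falls shut by itself from any angle; 3 to 4 N at the bar lifts it. If an unseen catch holds it, it lifts only about 0.037 rad of play (6 mm at the bar) and stops hard; if not, it lifts freely
- cover_handle (a point): middle of the cover's handle, a round steel bar 10 mm thick, 90 mm long along the chiller's y, with a post at each end, its middle 42 mm above the cover, near the cover's edge on the robot's side (shut: chiller x -75, y +30 mm, 172 mm above the counter). Moves with the cover
- cover_hinge (a point): point on the cover's hinge line abreast of the handle (chiller x +90, y +30 mm, 122 mm above the counter); the line runs along the chiller's y. Shut, the bar lies 165 mm towards the robot from it and 50 mm above; it swings up and away from the robot
- release_slide (a joint): travel of the release tab, m: 0 next to the cover (as found in every start, caught or not), up to 0.030 pushed away from the cover, along the chiller's -y. No spring, it stays where it is left; 2 to 5 N moves it. At 0.020 or more the catch is surely withdrawn, and stays so
- release_tab (a point): middle of the release tab, a black upright tab on the deck, 32 mm long (chiller x), 12 mm thick (chiller y), top 28 mm above the deck (158 mm above the counter; this point 144 mm); at 0 it stands at chiller x +10, y -58 mm. Axes as the chiller's
- glass_a_mid (a point): centre of one small clear glass standing loose on the tray, 40 mm wide at the rim, 50 mm tall; z up when upright
- glass_b_mid (a point): centre of the other small clear glass on the tray, same size
- tumbler: bystander: clear drinking glass, 76 mm wide, 95 mm tall, loose; origin under its centre, z up
- rocks_glass: bystander: short green drinking glass, 74 mm wide, 85 mm tall, loose; origin under its centre, z up
- coupe: bystander: copper stemmed cup, 84 mm wide, 105 mm tall, loose; origin under its centre, z up
- jigger: bystander: copper double-cone measure, 48 mm wide, 85 mm tall, loose; origin under its centre, z up
- shaker: bystander: steel cocktail shaker, 84 mm wide, 192 mm tall, loose; origin under its centre, z up
- bitters: bystander: small amber bottle with a black cap, 56 mm wide, 140 mm tall, loose; origin under its centre, z up
There are look-alikes about, which are no part of the job. Leave any turquoise look-alike of the part that bears glass_b_mid alone.

How it is judged (in metres and radians):
On the way, in this order (a step that is already met when the one before it is completed fails the run):
1. the tray is fully home in the chiller, both glasses standing on it, the cover still shut (y of tray_middle in the frame of tray_home between -0.006 and 0.008 m and x of tray_middle in the frame of tray_home between -0.008 and 0.008 m and angle between the y axis of tray_middle and the y axis of tray_home, either way round below 0.1 rad and angle between each of glass_a_mid, glass_b_mid's own z axis and vertical below 0.2 rad and x of glass_a_mid in the frame of tray_middle between -0.055 and 0.055 m and y of glass_a_mid in the frame of tray_middle between -0.075 and 0.075 m and x of glass_b_mid in the frame of tray_middle between -0.055 and 0.055 m and y of glass_b_mid in the frame of tray_middle between -0.075 and 0.075 m and value of joint chiller_cover below 0.015 rad), for 0.2 s.
2. the cover has been tugged up at least through its play (value of joint chiller_cover above 0.018 rad), for 0.1 s.
3. after the tug, the release has been pushed over, or the cover was free and has come up ((value of joint release_slide above 0.018 m or value of joint chiller_cover above 0.3 rad)), for 0.05 s.
At the end, for the whole second after the job is handed in: The cover is held still by the gripper's fingers at 0.6 rad (34 degrees) or more; the tray is home: within 8 mm of its stop and 8 mm sideways, straight within 0.1 rad; both glasses stand upright (within 0.2 rad) on the tray (value of joint chiller_cover above 0.6 rad and velocity of joint chiller_cover between -0.15 and 0.15 rad/s and contact force between the fingers and chiller_cover above 0.8 N and y of tray_middle in the frame of tray_home between -0.006 and 0.008 m and x of tray_middle in the frame of tray_home between -0.008 and 0.008 m and angle between the y axis of tray_middle and the y axis of tray_home, either way round below 0.1 rad and angle between each of glass_a_mid, glass_b_mid's own z axis and vertical below 0.2 rad and x of glass_a_mid in the frame of tray_middle between -0.055 and 0.055 m and y of glass_a_mid in the frame of tray_middle between -0.075 and 0.075 m and x of glass_b_mid in the frame of tray_middle between -0.055 and 0.055 m and y of glass_b_mid in the frame of tray_middle between -0.075 and 0.075 m); the arm keeps its last pose, push and grip.
It fails at once if a glass on the tray is knocked over (angle between any of glass_a_mid, glass_b_mid's own z axis and vertical above 0.6 rad).
It fails at once if another piece of barware is pushed more than 40 mm or knocked over (distance of any of tumbler, rocks_glass, coupe, jigger, shaker, bitters from where it was at the start of the episode above 0.04 m or angle between any of tumbler, rocks_glass, coupe, jigger, shaker, bitters's own z axis and vertical above 0.5 rad).
It also fails if it takes over 72 s, if anything falls off the work surface, if the arm or the gripper's body presses on something with over 40 N, if the wrist force passes 120 N, or if a joint passes its speed limit or range.

## Working session

There is one attempt and no reset: what is moved stays moved. The work goes in short steps, Python scripts to look and compute and a tool call to move; the robot and the scene stay as the last step left them, time stands still between calls to the robot, and variables do not carry over. Pictures are saved under pics/ and viewed, at most 10 in all, crops included, and the job is handed in when it is done.

Besides the shell and the picture viewer there is one more tool, called after ">>>" as name([rows], argument=value, ...), one row to a line, values as JSON. drive_tool: Moves the arm, as the interface text tells. Its arguments: {"type":"object","properties":{"increments":{"type":"array"},"squeeze":{"type":"number"}},"required":["increments"]}

```bash
mkdir -p pics; ls
python3 - <<'E'
from plant import r,capture,camera_model,job
import cv2
for n in("side","top"):
    im=capture(n); cv2.imwrite(f"pics/{n}0.png",im[:,:,::-1]); print(n,camera_model(n))
print(r.get_state())
E
```

```text
pics
side {'camera_matrix': array([[464.96108768,   0.        , 323.30003609],
       [  0.        , 464.96108768, 242.2521833 ],
       [  0.        ,   0.        ,   1.        ]]), 'k1': -0.10211962212468664, 'rvec': array([ 0.27161742, -2.74578729,  1.27589813]), 'tvec': array([0.53647542, 0.14807259, 0.94016749])}
top {'camera_matrix': array([[542.86410097,   0.        , 317.7970852 ],
       [  0.        , 542.86410097, 238.40176502],
       [  0.        ,   0.        ,   1.        ]]), 'k1': -0.15244191239442123, 'rvec': array([ 2.13770351, -2.08072537,  0.22031152]), 'tvec': array([0.00772168, 0.5768256 , 1.23915147])}
{'time_s': 0.1, 'joints': array([-5.81506949e+01,  2.05872483e+01,  6.39617758e-01, -1.66389770e-02,
       -7.01365894e+01, -1.65066401e+01]), 'qd': array([ 0.01488661, -0.15278712,  0.05245169,  0.05669224,  0.00317097,
       -0.0152426 ]), 'joint_torque': array([-1.51791290e-03, -5.84163845e+01,  2.93752581e+01,  7.01562747e+00,
        1.00997166e-02, -4.79220512e-05]), 'tcp_pos': array([ 0.17845505, -0.65054934,  0.23672528]), 'eef_rot': array([ 1.79914806e+02, -8.93320577e-03, -1.64662993e+02]), 'contact_force': array([-0.1857556 ,  0.93257358, -0.20462852]), 'moment': array([-0.01836577, -0.0466744 , -0.04497103]), 'gripper_force': 0.0, 'gripper_width': 0.08715939848452357}
```

View pics/top0.png

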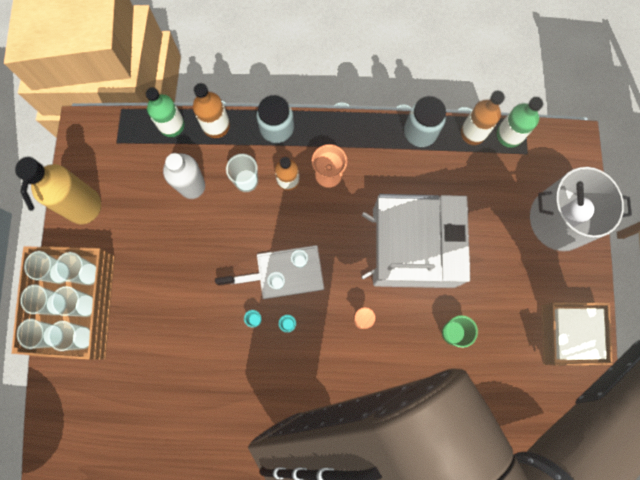

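View pics/side0.png

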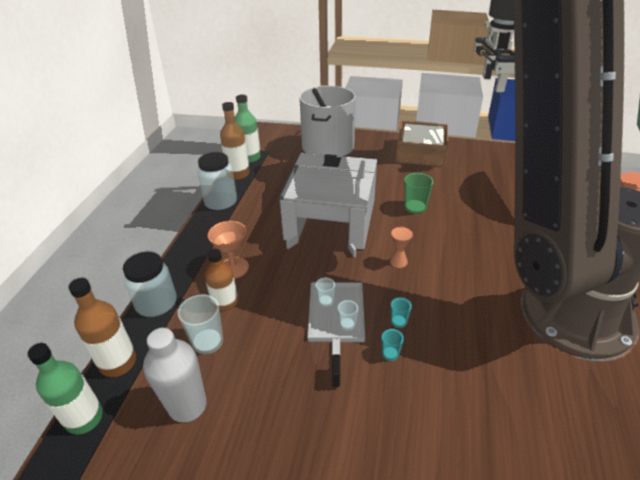

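The top view shows the tray at about (290,272) with its black handle at (235,280). The chiller is at (422,240), mouth to the left, with its bar at (410,266) and tab at (455,233). The jigger (365,318), the green glass and the turquoise cups are on the robot's side.

```bash
cat > h.py <<'E'
import numpy as np, cv2
from plant import r,capture,camera_model,job
def ray(n,px):
    c=camera_model(n); K=c["camera_matrix"]; R=cv2.Rodrigues(c["rvec"])[0]
    d=np.array([c["k1"],0,0,0,0.])
    p=cv2.undistortPointsIter(np.array([[px]],float),K,d,None,None,(3,100,1e-10))[0,0] if hasattr(cv2,'undistortPointsIter') else cv2.undistortPoints(np.array([[px]],float),K,d)[0,0]
    v=R.T@np.array([p[0],p[1],1]); return -R.T@c["tvec"], v
def on(n,px,z):
    o,v=ray(n,px); return o+v*(z-o[2])/v[2]
def proj(n,P):
    c=camera_model(n); return cv2.projectPoints(np.array([P],float),c["rvec"],c["tvec"],c["camera_matrix"],np.array([c["k1"],0,0,0,0.]))[0][0,0]
def two(a,b):
    (o1,v1),(o2,v2)=ray("top",a),ray("side",b)
    s=np.linalg.lstsq(np.c_[v1,-v2],o2-o1,rcond=None)[0]
    p,q=o1+v1*s[0],o2+v2*s[1]; return (p+q)/2,np.linalg.norm(p-q)
E
python3 - <<'E'
from h import *
t=cv2.imread("pics/top0.png"); s=cv2.imread("pics/side0.png")
a=cv2.resize(t[180:330,200:480],None,fx=2.8,fy=2.8,interpolation=cv2.INTER_CUBIC); cv2.imwrite("pics/topc.png",a)
b=cv2.resize(s[140:390,260:420],None,fx=2.4,fy=2.4,interpolation=cv2.INTER_CUBIC); cv2.imwrite("pics/sidec.png",b)
for n,im,box in(("top",t,(200,220,480,300)),("side",s,(280,140,400,400))):
    x0,y0,x1,y1=box
    m=(im[y0:y1,x0:x1].max(2)<55).astype(np.uint8)
    k,l,st,c=cv2.connectedComponentsWithStats(m)
    for i in range(1,k):
        if st[i,4]>30: print(n,st[i]+[x0,y0,0,0,0],c[i]+[x0,y0])
print("base px",proj("top",[0.,0,0]))
for n,px in(("tab",(455,233)),("handle",(228,281))): print(n,on("top",px,.15 if n=="tab" else .048))
for px in[(258,250),(318,246),(324,290),(264,297)]: print("tray",on("top",px,.013))
for px in[(376,195),(466,195),(469,286),(375,286)]: print("ch",on("top",px,.13))
E
```

```text
side [324 155  16  11 143] [331.1958042  160.46853147]
side [332 355   8  33 231] [335.11688312 370.88744589]
base px [321.068137   482.75627798]
tab [ 0.57820407 -0.28605356  0.15      ]
handle [0.46923188 0.23520578 0.048     ]
tray [0.55324615 0.17090602 0.013     ]
tray [0.5674095  0.02252836 0.013     ]
tray [0.45840829 0.0049576  0.013     ]
tray [0.43713048 0.1506598  0.013     ]
ch [ 0.66780573 -0.10873716  0.13      ]
ch [ 0.67458597 -0.32011885  0.13      ]
ch [ 0.46125872 -0.32054495  0.13      ]
ch [ 0.45663065 -0.1074769   0.13      ]
```

View pics/topc.png

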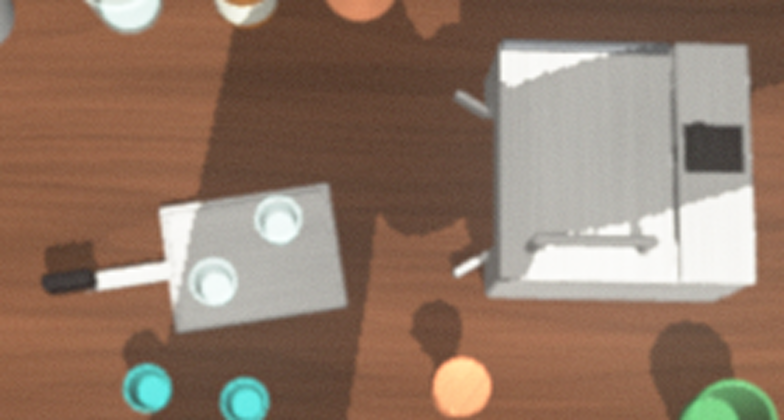

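View pics/sidec.png

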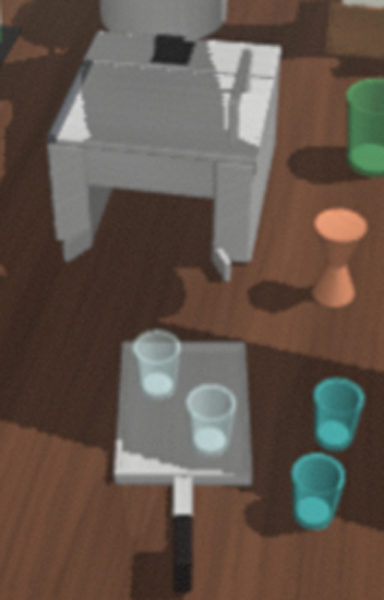

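The crops give tray corners, fin ends, chiller top corners, bar ends and wing tips. I'll turn them into poses.

Run:
```python
from h import *
np.set_printoptions(precision=4,suppress=True)
T=lambda u:((u[0]+.5)/2.8-.5+200,(u[1]+.5)/2.8-.5+180)
S=lambda u:((u[0]+.5)/2.4-.5+260,(u[1]+.5)/2.4-.5+140)
P=lambda u,z:on("top",T(u),z)
print("cams",ray("top",(320,240))[0],ray("side",(320,240))[0])
# rigid fit
def fit(L,W):
    L=np.array(L);W=np.array(W)[:,:2];l=L-L.mean(0);w=W-W.mean(0)
    a=np.arctan2((l[:,0]*w[:,1]-l[:,1]*w[:,0]).sum(),(l*w).sum())
    R=np.array([[np.cos(a),-np.sin(a)],[np.sin(a),np.cos(a)]]);t=W.mean(0)-R@L.mean(0)
    print("yaw",np.degrees(a),"org",t,"res mm",1e3*(W-L@R.T-t)); return a,t,R
print("chiller");a,t,R=fit([(-.1,.1),(-.1,-.108),(.1,-.108),(-.075,.075),(-.075,-.015)],
 [P((497,280),.13),P((755,284),.13),P((747,45),.13),P((532,241),.172),P((655,243),.172)])
for n,l in(("mouth",(0,.1)),("home",(0,.015)),("home handle",(0,.175)),("bar",(-.075,.03)),("hinge",(.09,.03)),("tab",(.01,-.058))): print(n,R@l+t)
print("tray");b,u,Q=fit([(.055,.075),(.055,-.075),(-.055,-.075),(-.055,.075),(0,.182),(0,.138)],
 [P((160,208),.013),P((328,183),.013),P((348,303),.013),P((177,332),.013),P((42,284),.048),P((97,278),.048)])
print("handle",Q@(0,.16)+u)
print("tray rel chiller",R.T@(u-t))
for n,c in(("ga",(278,218)),("gb",(213,281))): print(n,Q.T@(P(c,.053)[:2]-u))
for n,c,z in(("teal1",(147,388),.05),("teal2",(244,402),.05),("jigger",(462,386),.085),("wingL",(457,96),.023),("wingR",(456,272),.023)): print(n,P(c,z),R.T@(P(c,z)[:2]-t))
# side checks
print("handle2",two(T((70,281)),S((183,530))))
print("proj chk bar side",(proj("side",[*(R@(-.075,.075)+t),.172])+.5-[260,140])*2.4, (proj("side",[*(R@(-.1,.1)+t),.13])+.5-[260,140])*2.4,(proj("side",[*(Q@(0,.182)+u),.048])+.5-[260,140])*2.4)
```

```text
cams [0.3049 0.0166 1.3323] [0.3862 0.718  0.7273]
chiller
yaw 0.21760571995304206 org [ 0.5718 -0.2128] res mm [[-0.5076  0.911 ]
 [ 0.1337 -0.3972]
 [ 0.5397 -0.7566]
 [-0.2952  3.2894]
 [ 0.1295 -3.0466]]
mouth [ 0.5715 -0.1128]
home [ 0.5718 -0.1978]
home handle [ 0.5712 -0.0378]
bar [ 0.4967 -0.1831]
hinge [ 0.6617 -0.1824]
tab [ 0.5821 -0.2707]
tray
yaw 11.037427729541593 org [0.5024 0.0885] res mm [[ 1.1701  0.7338]
 [-0.9668  0.1319]
 [ 0.8045  0.8507]
 [-0.054   1.6799]
 [ 0.4158  0.2593]
 [-1.3695 -3.6557]]
handle [0.4718 0.2455]
tray rel chiller [-0.0683  0.3015]
ga [ 0.0231 -0.0263]
gb [-0.0214  0.0368]
teal1 [0.3824 0.1726 0.05  ] [-0.188   0.3861]
teal2 [0.3732 0.0905 0.05  ] [-0.1975  0.3041]
jigger [ 0.3891 -0.0891  0.085 ] [-0.1823  0.1244]
wingL [ 0.6498 -0.0872  0.023 ] [0.0785 0.1252]
wingR [ 0.4919 -0.0879  0.023 ] [-0.0795  0.1252]
handle2 (array([0.4725, 0.2428, 0.0514]), np.float64(0.0032534746071310595))
proj chk bar side [236.0154 104.3744] [257.8097 160.4562] [186.2739 562.6808]
```

```bash
cat >> h.py <<'E'
from scipy.spatial.transform import Rotation as Ro
def inc(p,eul,q,turn=0.):
    "shift numbers to go from pose (p,eul) to q, turn in world deg about up"
    d=Ro.from_euler("xyz",eul,degrees=True).inv().apply(np.array(q)-p)
    return np.r_[d/.12,-turn/360].round(4)
def now(q=None,turn=0.):
    s=r.get_state(); p=s["tcp_pos"]; print("t",round(s["time_s"],2),"p",p.round(4),"rot",s["eef_rot"].round(2),"F",s["contact_force"].round(1),"w",round(s["gripper_width"],4),"g",s["gripper_force"])
    if q is not None: print("inc",inc(p,s["eef_rot"],q,turn))
E
python3 - <<'E'
from h import *
np.set_printoptions(precision=3,suppress=True)
for n,c,z in(("coupe",(329,160),.105),("bitters",(285,163),.14),("tumbler",(242,167),.095),("shaker",(176,160),.192),("rocks",(462,331),.085)): print(n,on("top",c,z))
p=np.array([.179,-.651,.238]);y=-164.66
for q,t in(((.26,-.52,.238),20),((.33,-.38,.238),30),((.38,-.26,.238),35.7)):
    print(q,inc(p,(180,0,y),q,t)); p=np.array(q);y+=t
for q in((.42,-.14,.238),(.44,-.02,.238),(.46,.1,.238),(.4705,.22,.16),(.4705,.2455,.09)):
    print(q,inc(p,(180,0,y),q)); p=np.array(q)
E
```

```text
coupe [0.76  0.001 0.105]
bitters [0.736 0.104 0.14 ]
tumbler [0.74  0.211 0.095]
shaker [0.72  0.346 0.192]
rocks [ 0.362 -0.315  0.085]
(0.26, -0.52, 0.238) [-0.94   0.874  0.    -0.056]
(0.33, -0.38, 0.238) [-1.151  0.614  0.    -0.083]
(0.38, -0.26, 0.238) [-1.083  0.039  0.    -0.099]
(0.42, -0.14, 0.238) [-0.918 -0.519 -0.    -0.   ]
(0.44, -0.02, 0.238) [-0.95  -0.355 -0.    -0.   ]
(0.46, 0.1, 0.238) [-0.95  -0.355 -0.    -0.   ]
(0.4705, 0.22, 0.16) [-0.965 -0.277  0.65  -0.   ]
(0.4705, 0.2455, 0.09) [-0.209 -0.041  0.583 -0.   ]
```

>>> drive_tool([
  [[1, -0.3, 0.29, 0, -0.018], [1, -0.62, 0.58, 0, -0.037], [1, -0.94, 0.87, 0, -0.056]],
], squeeze=30)

```text
time_s: 0.48
tcp_pos: [0.2601, -0.519, 0.237]
eef_rot: [180.0, -0.0, -144.3]
contact_force: [1.2, -0.5, 0.7]
gripper_width: 0.0877
gripper_force: 0.0
```

>>> drive_tool([
  [[1, -0.33, 0.2, 0, -0.028], [1, -0.66, 0.4, 0, -0.056], [1, -1, 0.6, 0, -0.083]],
])

```text
time_s: 0.85
tcp_pos: [0.3159, -0.3906, 0.2373]
eef_rot: [180.0, 0.0, -114.3]
contact_force: [1.0, 0.1, 0.7]
gripper_width: 0.0876
gripper_force: 0.0
```

>>> drive_tool([
  [[1, -0.25, 0.0, 0, -0.025], [1, -0.5, 0.0, 0, -0.05], [1, -0.75, 0.02, 0, -0.075], [1, -1, 0.03, 0, -0.099]],
])

```text
time_s: 1.35
tcp_pos: [0.3624, -0.2804, 0.2374]
eef_rot: [180.0, 0.0, -78.7]
contact_force: [0.6, 0.2, 0.9]
gripper_width: 0.0874
gripper_force: 0.0
```

>>> drive_tool([
  [[1, -0.3, -0.17, 0, 0], [1, -0.6, -0.34, 0, 0], [1, -0.92, -0.5, 0, 0.0007]],
])

```text
time_s: 1.72
tcp_pos: [0.4002, -0.1604, 0.2374]
eef_rot: [180.0, 0.0, -79.3]
contact_force: [0.9, 0.1, -0.4]
gripper_width: 0.0876
gripper_force: 0.0
```

>>> drive_tool([
  [[1, -0.46, -0.22, 0, 0], [1, -0.93, -0.44, 0, 0]],
])

```text
time_s: 1.98
tcp_pos: [0.4311, -0.0405, 0.2377]
eef_rot: [-180.0, 0.0, -79.3]
contact_force: [1.9, -0.1, -0.0]
gripper_width: 0.0874
gripper_force: 0.0
```

>>> drive_tool([
  [[1, -0.46, -0.22, 0, 0], [1, -0.93, -0.44, 0, 0]],
])

```text
time_s: 2.22
tcp_pos: [0.462, 0.0794, 0.2377]
eef_rot: [-180.0, 0.0, -79.2]
contact_force: [1.9, -0.8, 0.4]
gripper_width: 0.0875
gripper_force: 0.0
```

>>> drive_tool([
  [[1, -0.46, -0.14, 0.3, 0], [1, -0.96, -0.28, 0.6, 0]],
])

```text
time_s: 2.48
tcp_pos: [0.4723, 0.1859, 0.1723]
eef_rot: [-180.0, 0.0, -79.2]
contact_force: [1.0, 0.8, -0.3]
gripper_width: 0.0876
gripper_force: 0.0
```

```bash
python3 -c "
from h import *
now((.4718,.2455,.10),-.3)"
```

```text
t 2.48 p [0.4723 0.1859 0.1723] rot [-1.7997e+02  3.0000e-02 -7.9210e+01] F [ 1.   0.8 -0.3] w 0.0876 g 0.0
inc [-0.4886 -0.0882  0.6031  0.0008]
```

>>> drive_tool([
  [[1, -0.2, 0, 0.25, 0], [1, -0.4, -0.08, 0.6, 0], [1, -0.4, -0.08, 0.6, 0], [1, -0.4, -0.08, 0.6, 0]],
])

```text
time_s: 2.98
tcp_pos: [0.473, 0.2327, 0.1013]
eef_rot: [180.0, -0.0, -79.2]
contact_force: [-0.2, -0.0, 1.6]
gripper_width: 0.0877
gripper_force: 0.0
```

```bash
python3 -c "
from h import *
now((.4718,.2455,.03),0)
im=capture('top')[200:330,180:360]; cv2.imwrite('pics/t1.png',cv2.resize(im,None,fx=3,fy=3)[:,:,::-1])"
```

```text
t 2.98 p [0.473  0.2327 0.1013] rot [ 1.7998e+02 -3.0000e-02 -7.9210e+01] F [-0.2 -0.   1.6] w 0.0877 g 0.0
inc [-0.1069 -0.0104  0.5938  0.    ]
```

View pics/t1.png

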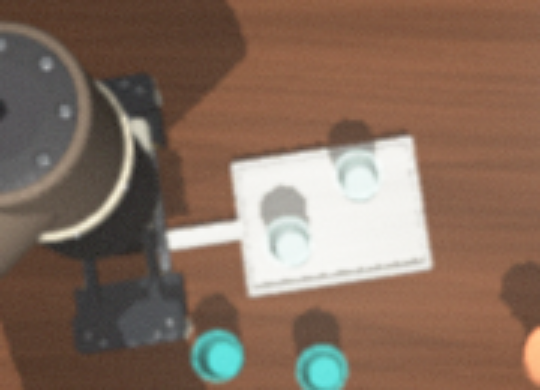

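The gripper hangs over the handle, at crop (115,215), clear of the turquoise cups at (217,355) and (322,370). Next I lower it and grip.

>>> drive_tool([
  [[1, -0.1, -0.01, 0.25, 0], [1, -0.1, -0.01, 0.5, 0], [1, -0.1, -0.01, 0.59, 0], [1, -0.1, -0.01, 0.59, 0]],
])

```text
time_s: 3.52
tcp_pos: [0.4721, 0.2445, 0.0308]
eef_rot: [-180.0, -0.0, -79.3]
contact_force: [0.3, -0.9, 0.6]
gripper_width: 0.0874
gripper_force: 0.0
```

>>> drive_tool([
  [[-0.5, 0, 0, 0, 0], [-1, 0, 0, 0, 0], [-1, 0, 0, 0, 0], [-1, 0, 0, 0, 0], [-1, 0, 0, 0, 0]],
], squeeze=20)

```text
time_s: 4.15
tcp_pos: [0.4719, 0.2449, 0.0303]
eef_rot: [-180.0, 0.0, -79.2]
contact_force: [0.3, -0.5, -0.2]
gripper_width: 0.0432
gripper_force: 0.0
```

Run:
```python
from h import *
now()
im=capture('top'); cv2.imwrite('pics/t2.png',im[:,:,::-1])
im=im[200:330,180:360]; cv2.imwrite('pics/t2c.png',cv2.resize(im,None,fx=3,fy=3)[:,:,::-1])
# tray corners: bright low-saturation blob
```

```text
t 4.15 p [0.4719 0.2449 0.0303] rot [-180.      0.    -79.23] F [ 0.3 -0.5 -0.2] w 0.0432 g 0.0
```

View pics/t2c.png

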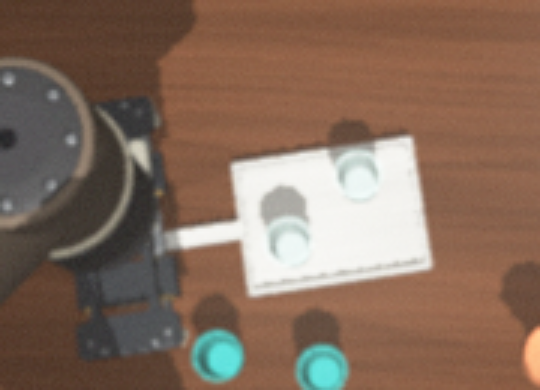

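Still closing (43 mm). The tray has not moved.

>>> drive_tool([
  [[-1, 0, 0, 0, 0], [-1, 0, 0, 0, 0], [-1, 0, 0, 0, 0], [-1, 0, 0, 0, 0], [-1, 0, 0, 0, 0]],
])

```text
time_s: 4.82
tcp_pos: [0.472, 0.2449, 0.0303]
eef_rot: [-180.0, 0.0, -79.2]
contact_force: [0.7, -0.0, -2.3]
gripper_width: 0.0138
gripper_force: 20.0
```

Run:
```python
from h import *
np.set_printoptions(precision=4,suppress=True)
now()
im=cv2.cvtColor(capture('top'),cv2.COLOR_RGB2HSV)[230:310,225:340]
m=((im[:,:,1]<60)&(im[:,:,2]>130)).astype(np.uint8)
m=cv2.morphologyEx(m,cv2.MORPH_OPEN,np.ones((9,9),np.uint8))
c=max(cv2.findContours(m,0,2)[0],key=cv2.contourArea)
W=[on('top',p+[225,230],.013)[:2] for p in cv2.boxPoints(cv2.minAreaRect(c))]
W=np.array(W); print(W,W.mean(0),np.linalg.norm(np.diff(W,axis=0),axis=1),[np.degrees(np.arctan2(*(W[i+1]-W[i])[::-1])) for i in range(3)])
```

```text
t 4.83 p [0.472  0.2449 0.0303] rot [-179.99    0.    -79.22] F [ 0.7 -0.  -2.3] w 0.0138 g 19.999554455280304
[[0.5429 0.1808]
 [0.5727 0.0249]
 [0.4598 0.004 ]
 [0.4306 0.1574]] [0.5015 0.0918] [0.1587 0.1149 0.1561] [np.float64(-79.16619414843133), np.float64(-169.5310238768276), np.float64(100.75968032499839)]
```

>>> drive_tool([
  [[-1, 0.03, -0.03, 0, 0.001], [-1, 0.1, -0.09, 0, 0.004], [-1, 0.2, -0.17, 0, 0.008], [-1, 0.3, -0.26, 0, 0.011], [-1, 0.4, -0.35, 0, 0.0147]],
])

```text
time_s: 5.5
tcp_pos: [0.523, 0.2047, 0.0303]
eef_rot: [180.0, 0.0, -84.6]
contact_force: [-2.2, 2.9, 0.9]
gripper_width: 0.0139
gripper_force: 20.1
```

```bash
python3 -c "
from h import *
now((.5714,.165,.0303),-5.3)"
```

```text
t 5.5 p [0.523  0.2047 0.0303] rot [179.99   0.   -84.65] F [-2.2  2.9  0.9] w 0.0139 g 20.07590889930725
inc [ 3.667e-01 -3.707e-01 -3.000e-04  1.470e-02]
```

>>> drive_tool([
  [[-1, 0.1, -0.1, 0, 0.004], [-1, 0.2, -0.2, 0, 0.008], [-1, 0.29, -0.29, 0, 0.0115], [-1, 0.35, -0.35, 0, 0.0138], [-1, 0.37, -0.37, 0, 0.0143]],
])

```text
time_s: 6.12
tcp_pos: [0.5709, 0.1652, 0.0303]
eef_rot: [180.0, 0.0, -89.7]
contact_force: [-3.9, 4.0, 2.6]
gripper_width: 0.0141
gripper_force: 20.1
```

Run:
```python
from h import *
now((.5714,.105,.0303))
im=capture('top'); cv2.imwrite('pics/t3.png',cv2.resize(im[180:320,220:480],None,fx=3,fy=3,interpolation=cv2.INTER_CUBIC)[:,:,::-1])
```

```text
t 6.12 p [0.5709 0.1652 0.0303] rot [180.     0.   -89.73] F [-3.9  4.   2.6] w 0.0141 g 20.129380524158478
inc [ 5.013e-01 -1.400e-03 -3.000e-04 -0.000e+00]
```

View pics/t3.png

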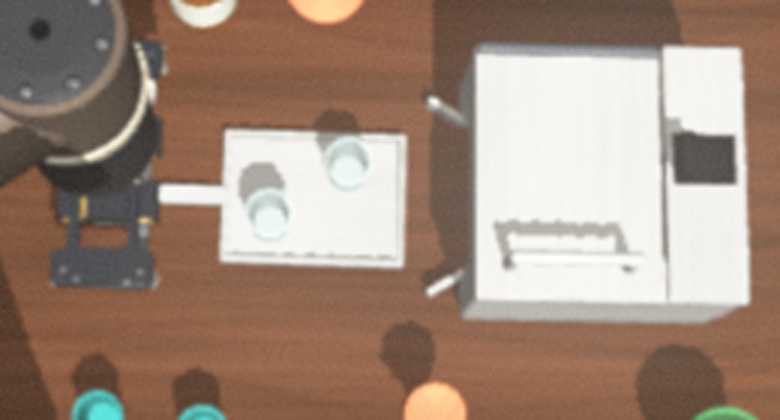

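Tray squared up, glasses standing. Tray corners are at crop (226,129), (407,135), (403,267), (220,262), wing tips at (430,99) and (430,293). I'll check the alignment.

Run:
```python
from h import *
np.set_printoptions(precision=4,suppress=True)
T=lambda u:((u[0]+.5)/3-.5+220,(u[1]+.5)/3-.5+180)
P=lambda u,z:on("top",T(u),z)[:2]
W=np.array([P(u,.013) for u in((226,129),(407,135),(403,267),(220,262))]);print(W,W.mean(0))
an=lambda a,b:np.degrees(np.arctan2(*(b-a)[::-1]))
print("tray y ang",an(W[1],W[0])-90,an(W[2],W[3])-90,"x ang",an(W[3],W[0]),an(W[2],W[1]))
print("wings",P((430,99),.023),P((430,293),.023))
C=[P(u,.13) for u in((476,52),(741,47),(749,305),(476,303))];print("ch",C, an(C[2],C[3])-90,an(C[1],C[0])-90,an(C[2],C[1]))
```

```text
[[ 0.6253  0.0816]
 [ 0.6243 -0.0693]
 [ 0.513  -0.0675]
 [ 0.5131  0.0826]] [0.5689 0.0068]
tray y ang -0.3949503695977512 -0.044380030996720166 x ang -0.47393602181939887 -0.9555577123227613
wings [ 0.6532 -0.0875] [ 0.4906 -0.0891]
ch [array([ 0.6632, -0.1142]), array([ 0.6738, -0.3217]), array([ 0.4719, -0.3216]), array([ 0.4688, -0.1149])] 0.8534263158475 2.9448418204783593 -0.030429534154384274
```

>>> drive_tool([
  [[-1, 0.05, -0.008, 0, 0], [-1, 0.15, -0.015, 0, 0], [-1, 0.26, -0.017, 0, 0], [-1, 0.38, -0.017, 0, 0], [-1, 0.5, -0.017, 0, 0]],
])

```text
time_s: 6.8
tcp_pos: [0.5729, 0.1045, 0.0303]
eef_rot: [180.0, -0.0, -89.7]
contact_force: [0.2, 3.1, -1.3]
gripper_width: 0.0138
gripper_force: 20.0
```

>>> drive_tool([
  [[-1, 0.12, 0, 0, 0], [-1, 0.24, 0, 0, 0], [-1, 0.36, 0, 0, 0], [-1, 0.48, 0, 0, 0], [-1, 0.6, 0, 0, 0]],
])

```text
time_s: 7.42
tcp_pos: [0.5733, 0.0326, 0.0303]
eef_rot: [-180.0, 0.0, -89.7]
contact_force: [0.6, 3.6, -0.7]
gripper_width: 0.0137
gripper_force: 20.0
```

Run:
```python
from h import *
now((.5725,-.037,.0303))
```

```text
t 7.42 p [0.5733 0.0326 0.0303] rot [-180.      0.    -89.67] F [ 0.6  3.6 -0.7] w 0.0137 g 19.997007250785828
inc [ 5.803e-01  1.030e-02 -1.000e-04 -0.000e+00]
```

>>> drive_tool([
  [[-1, 0.12, 0.003, 0, 0], [-1, 0.24, 0.006, 0, 0], [-1, 0.35, 0.01, 0, 0], [-1, 0.44, 0.01, 0, 0], [-1, 0.5, 0.01, 0, 0]],
])

```text
time_s: 8.05
tcp_pos: [0.5725, -0.0271, 0.0303]
eef_rot: [180.0, 0.0, -89.7]
contact_force: [0.0, 3.7, -0.4]
gripper_width: 0.0139
gripper_force: 20.0
```

>>> drive_tool([
  [[-1, 0.03, 0, 0, 0], [-1, 0.05, 0, 0, 0], [-1, 0.07, 0, 0, 0], [-1, 0.09, 0, 0, 0], [-1, 0.09, 0, 0, 0]],
])

```text
time_s: 8.68
tcp_pos: [0.5726, -0.0374, 0.0303]
eef_rot: [180.0, -0.0, -89.7]
contact_force: [0.7, 2.2, -0.2]
gripper_width: 0.0137
gripper_force: 20.0
```

>>> drive_tool([
  [[-1, 0.015, 0, 0, 0], [-1, 0.03, 0, 0, 0], [-1, 0.03, 0, 0, 0]],
])

```text
time_s: 9.05
tcp_pos: [0.5726, -0.041, 0.0303]
eef_rot: [180.0, -0.0, -89.7]
contact_force: [1.1, 2.8, -0.2]
gripper_width: 0.0139
gripper_force: 20.0
```

>>> drive_tool([
  [[-1, 0.01, 0, 0, 0], [-1, 0.02, 0, 0, 0], [-1, 0.02, 0, 0, 0]],
])

```text
time_s: 9.43
tcp_pos: [0.5731, -0.0416, 0.0304]
eef_rot: [-179.9, 0.1, -89.7]
contact_force: [-0.5, 14.2, -1.0]
gripper_width: 0.0142
gripper_force: 20.0
```

>>> drive_tool([
  [[0, 0, 0, 0, 0], [0, 0, 0, 0, 0], [0, 0, 0, 0, 0], [0, 0, 0, 0, 0], [0, 0, 0, 0, 0]],
])

```text
time_s: 10.05
tcp_pos: [0.5726, -0.0433, 0.0303]
eef_rot: [180.0, -0.0, -89.7]
contact_force: [-0.4, -0.1, -0.4]
gripper_width: 0.0435
gripper_force: 0.0
```

>>> drive_tool([
  [[0, 0, 0, -0.15, 0], [0, 0, 0, -0.5, 0], [0, 0, 0, -0.9, 0]],
])

```text
time_s: 10.42
tcp_pos: [0.572, -0.0434, 0.1388]
eef_rot: [179.9, -0.0, -89.7]
contact_force: [1.3, 0.3, 0.6]
gripper_width: 0.0437
gripper_force: 0.0
```

>>> drive_tool([
  [[0, 0, 0, -0.4, 0], [0, 0.1, 0.1, -0.8, 0], [0, 0.4, 0.3, -0.9, 0], [0, 0.6, 0.5, -0.9, 0]],
])

```text
time_s: 10.92
tcp_pos: [0.5129, -0.1164, 0.2478]
eef_rot: [-179.8, 0.0, -89.7]
contact_force: [0.5, -0.4, -1.0]
gripper_width: 0.044
gripper_force: 0.0
```

Run:
```python
from h import *
now((.4965,-.184,.21))
im=capture('side'); cv2.imwrite('pics/s3.png',cv2.resize(im[130:330,250:450],None,fx=3,fy=3,interpolation=cv2.INTER_CUBIC)[:,:,::-1])
```

```text
t 10.93 p [ 0.5129 -0.1164  0.2478] rot [-1.7984e+02  1.0000e-02 -8.9660e+01] F [ 0.5 -0.4 -1. ] w 0.044 g 0.0
inc [ 0.5624  0.1405  0.3148 -0.    ]
```

View pics/s3.png

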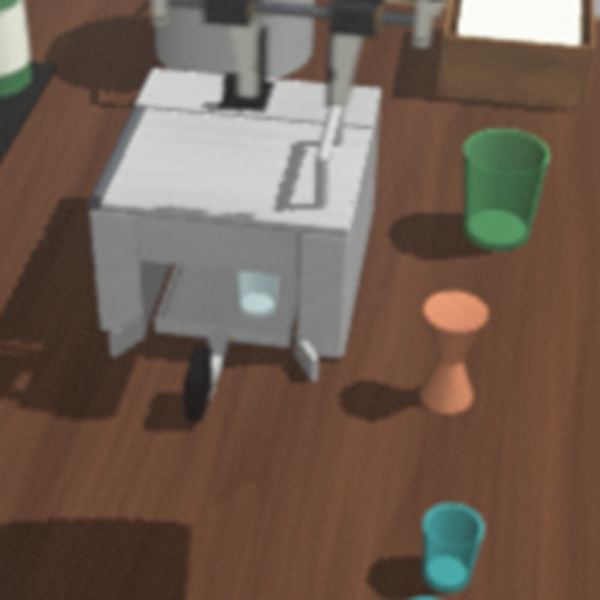

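Side view: the tray is in the mouth, its near edge around crop y 318–345, with one glass visible and upright. The fin is at (197,385). I'll check the home depth against the chiller's projected corners.

Run:
```python
from h import *
a=np.radians(.22);R=np.array([[np.cos(a),-np.sin(a)],[np.sin(a),np.cos(a)]]);t=np.array([.5718,-.2128])
def S(l,z): return ((proj("side",[*(R@l+t),z])+.5-[250,130])*3).round(0)
for n,l,z in(("faceBR",(-.1,.1),0),("faceTR",(-.1,.1),.13),("faceTL",(.1,.1),.13),("mouthR0",(-.062,.1),0),("wing-",(-.0795,.13),.0),("wing+",(.0795,.13),.0),("rimR13",(-.055,.09),.013),("rimR0",(-.055,.09),0),("rimL13",(.055,.09),.013),("rimL0",(.055,.09),0),("finEndTop",(0,.197),.048),("finEndBot",(0,.197),.006),("backTL",(.1,-.108),.13),("backTR",(-.1,-.108),.13)): print(n,S(l,z))
p=[on("side",((u+.5)/3-.5+250,(v+.5)/3-.5+130),z) for u,v,z in((340,357,0),(295,346,0),(157,331,0),(197,421,.006))];print(np.round(p,4))
```

```text
faceBR [345. 364.]
faceTR [352. 231.]
faceTL [ 89. 203.]
mouthR0 [298. 359.]
wing- [314. 386.]
wing+ [116. 362.]
rimR13 [291. 337.]
rimR0 [291. 350.]
rimL13 [157. 321.]
rimL0 [158. 334.]
finEndTop [194. 385.]
finEndBot [195. 426.]
backTL [154.  69.]
backTR [384.  90.]
[[ 0.4763 -0.1207  0.    ]
 [ 0.5137 -0.1274  0.    ]
 [ 0.6274 -0.1254  0.    ]
 [ 0.5707 -0.0212  0.006 ]]
```

The depth agrees: tray edge 7–10 mm inside, and the stop was felt at 14 N. Now for the bar.

>>> drive_tool([
  [[0, 0.3, 0.07, 0, 0], [0, 0.59, 0.14, 0.1, 0], [0, 0.59, 0.14, 0.32, 0], [0, 0.59, 0.14, 0.32, 0]],
])

```text
time_s: 11.48
tcp_pos: [0.4951, -0.1867, 0.2062]
eef_rot: [179.8, 0.0, -89.7]
contact_force: [-0.0, 0.2, 0.7]
gripper_width: 0.0438
gripper_force: 0.0
```

>>> drive_tool([
  [[0, 0, 0, 0.15, 0], [0, 0, 0, 0.3, 0], [0, 0, 0, 0.38, 0], [0, 0, 0, 0.38, 0]],
])

```text
time_s: 11.98
tcp_pos: [0.4967, -0.1862, 0.1624]
eef_rot: [180.0, -0.0, -89.6]
contact_force: [0.2, 0.2, 0.9]
gripper_width: 0.0437
gripper_force: 0.0
```

>>> drive_tool([
  [[-1, 0, 0, 0, 0], [-1, 0, 0, 0, 0], [-1, 0, 0, 0, 0], [-1, 0, 0, 0, 0], [-1, 0, 0, 0, 0]],
], squeeze=12)

```text
time_s: 12.6
tcp_pos: [0.4986, -0.1865, 0.1627]
eef_rot: [-179.8, -0.0, -89.7]
contact_force: [6.0, -0.4, -4.2]
gripper_width: 0.0096
gripper_force: 12.0
```

>>> drive_tool([
  [[-1, 0, -0.015, -0.015, 0], [-1, 0, -0.022, -0.03, 0], [-1, 0, -0.026, -0.045, 0], [-1, 0, -0.026, -0.045, 0]],
])

```text
time_s: 13.1
tcp_pos: [0.5002, -0.1864, 0.1678]
eef_rot: [-179.9, -0.0, -89.7]
contact_force: [4.7, -1.3, -5.8]
gripper_width: 0.0093
gripper_force: 12.0
```

>>> drive_tool([
  [[-1, 0, -0.004, -0.015, 0], [-1, 0, -0.008, -0.03, 0], [-1, 0, -0.008, -0.03, 0]],
])

```text
time_s: 13.48
tcp_pos: [0.5015, -0.1864, 0.1715]
eef_rot: [-179.9, -0.0, -89.7]
contact_force: [5.7, -1.9, -6.1]
gripper_width: 0.0094
gripper_force: 12.0
```

>>> drive_tool([
  [[-1, 0, -0.006, -0.02, 0], [-1, 0, -0.012, -0.04, 0], [-1, 0, -0.012, -0.04, 0]],
])

```text
time_s: 13.85
tcp_pos: [0.5032, -0.1864, 0.1763]
eef_rot: [-179.9, -0.0, -89.7]
contact_force: [7.3, -1.7, -8.0]
gripper_width: 0.0092
gripper_force: 12.0
```

Run:
```python
from h import *
im=capture('side'); cv2.imwrite('pics/s4.png',cv2.resize(im[130:280,270:400],None,fx=4,fy=4,interpolation=cv2.INTER_CUBIC)[:,:,::-1])
now()
```

```text
t 13.9 p [ 0.5032 -0.1864  0.1763] rot [-179.88   -0.    -89.66] F [ 7.  -2.  -7.9] w 0.0095 g 11.999198645353317
```

View pics/s4.png

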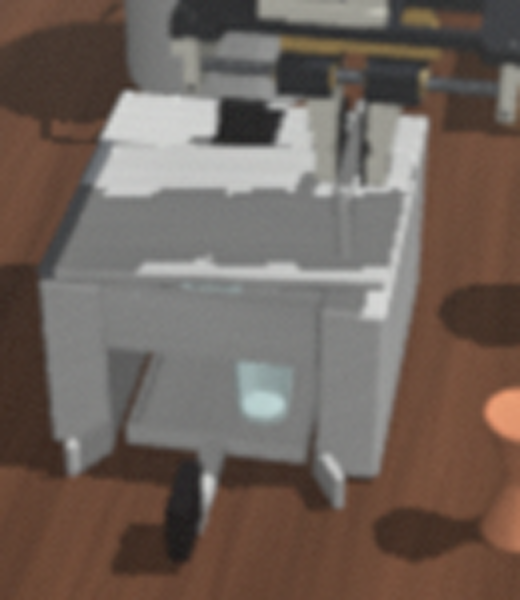

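The cover is visibly up: there is a gap under its front edge at (210,288), with a glass rim showing through. So it is free, since the lift is 13 mm with no hard stop and a catch would have stopped it at 6 mm. I leave the release alone and go on along the arc.

>>> drive_tool([
  [[-1, 0, -0.035, -0.06, 0], [-1, 0, -0.08, -0.13, 0], [-1, 0, -0.12, -0.2, 0], [-1, 0, -0.165, -0.27, 0], [-1, 0, -0.2, -0.33, 0]],
], squeeze=16)

```text
time_s: 14.52
tcp_pos: [0.5245, -0.1863, 0.216]
eef_rot: [179.8, 0.0, -89.7]
contact_force: [-2.8, -1.1, -3.8]
gripper_width: 0.0095
gripper_force: 16.0
```

>>> drive_tool([
  [[-1, 0, -0.06, -0.08, 0], [-1, 0, -0.13, -0.15, 0], [-1, 0, -0.22, -0.235, 0], [-1, 0, -0.3, -0.3, 0], [-1, 0, -0.3, -0.3, 0]],
])

```text
time_s: 15.15
tcp_pos: [0.5611, -0.1862, 0.254]
eef_rot: [179.9, -0.0, -89.7]
contact_force: [-11.6, 2.4, 9.4]
gripper_width: 0.0094
gripper_force: 16.0
```

>>> drive_tool([
  [[-1, 0, -0.05, -0.035, 0], [-1, 0, -0.105, -0.07, 0], [-1, 0, -0.15, -0.095, 0], [-1, 0, -0.195, -0.12, 0], [-1, 0, -0.195, -0.12, 0]],
])

```text
time_s: 15.78
tcp_pos: [0.5852, -0.1862, 0.2686]
eef_rot: [-180.0, -0.1, -89.6]
contact_force: [-7.6, 1.8, 8.5]
gripper_width: 0.0093
gripper_force: 16.0
```

>>> drive_tool([
  [[-1, 0, 0, 0, 0], [-1, 0, 0, 0, 0], [-1, 0, 0, 0, 0], [-1, 0, 0, 0, 0]],
])

```text
time_s: 16.27
tcp_pos: [0.5849, -0.1862, 0.2684]
eef_rot: [180.0, -0.0, -89.7]
contact_force: [-7.2, -0.0, 8.3]
gripper_width: 0.0092
gripper_force: 16.0
```

Run:
```python
from h import *
now()
im=capture('side'); cv2.imwrite('pics/s5.png',cv2.resize(im[80:280,240:440],None,fx=3,fy=3,interpolation=cv2.INTER_CUBIC)[:,:,::-1])
```

```text
t 16.27 p [ 0.5849 -0.1862  0.2684] rot [ 1.800e+02 -5.000e-02 -8.965e+01] F [-7.2 -0.   8.3] w 0.0092 g 15.998504161834717
```

View pics/s5.png

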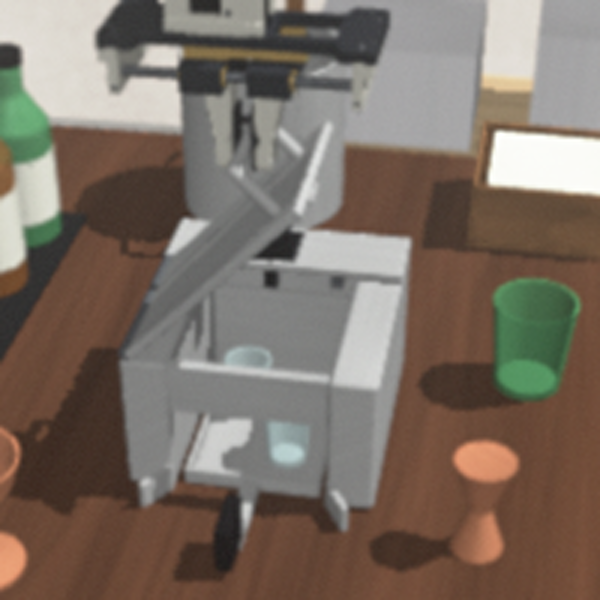

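The cover is held open at about 45°, with the bar between the fingers at (250,165). Both glasses are upright at (248,365) and (288,440) and the tray is home. I'm handing in.

```bash
python3 -c "
from plant import job
print(job.close_job())"
```

```text
the job is handed in; nothing more can be done
None
```

I handed the job in at 16.3 s; the hand-in gave no verdict. The tray is home against its stop with both glasses upright, the cover tugged free so I left the release tab alone, and the gripper still holds it open at about 45 degrees.

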